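# Shelve the film case: stand it on edge and close up the row

### The job

Take the large flat film case that leans on the sloping wooden stand, and stand it upright on its thin edge (the same edge it rests on now) on the bench at the open end of the row of two smaller cases. Its broad face must lie square against the nearest small case and centred on the row, and the whole row must be pushed together gently until all three cases are snug, without gaps, against the fixed steel bookend. Let no case fall over, never press hard, and leave the film can and the roll of tape alone.

Things in the scene. Friction and masses are not known exactly. Their poses are not given: they have to be found in the camera images.
- case: Large film case to be handled: flat grey plastic box, 26 mm thick (its x), 140 mm wide (y), 130 mm high (z), about 0.3 kg. Origin at its centre. It starts leaning on the stand on a 140 x 26 mm edge, its z axis 30 degrees from vertical, top toward the robot. The upper 40 mm of both broad faces are free: grip the top edge across the thickness, the tool tilted along the case's plane.
- stand: Sloping wooden stand fixed to the bench, 150 mm wide: a board 90 mm long and 8 mm thick leans 30 degrees from vertical, top toward the robot (its -x); at its foot a 34 mm deep ledge with a lip 4 mm high. The case lies on the board, its edge on the ledge. Origin on the bench, 16 mm below the corner of board and ledge; y along the corner, z up.
- bookend: Plain steel bookend fixed to the bench: upright plate 120 mm wide, 78 mm high and 6 mm thick, with braces behind it. Origin on the bench in the middle of its flat face; the face looks along its -x, and the row extends from it along -x (toward the robot). y along the face, z up.
- small1: Small film case of the row, the one next to the bookend: grey plastic box 24 mm thick, 110 mm wide, 84 mm high, 0.16 kg, loose, standing upright on its 110 mm edge. Origin at its centre; x across the thickness, y along the width, z up. It starts up to 14 mm off the bookend.
- small2: Second small film case of the row, of the same size and axes as small1, standing in front of small1 with a gap of 2 to 14 mm. The large case goes against its free face, the one away from the bookend.
- film_can: Round flat aluminium film can lying on the bench, 120 mm across, 24 mm high, loose; origin at the centre of its underside. A bystander: leave it alone.
- tape_roll: Black tape roll lying flat, 80 mm across, 19 mm high, loose; origin at the centre of its underside. A bystander: leave it alone.
There are look-alikes about, which are no part of the job. What is shaped like the case but blue or turquoise is not meant. What is shaped like the small2 but purple is not meant.

How it is judged (in metres and radians):
At the end, for the whole second after the job is handed in: The large case stands still on its 140 mm edge on the bench; it and both small cases are upright within 3.4 degrees, square to the bookend within 4.6 degrees and within 20 mm of the row's middle line; all gaps from bookend to large case total at most 3.5 mm (angle between each of case, small1, small2's own z axis and vertical below 0.06 rad and height (world z) of case between 0.062 and 0.068 m and angle between the x axis of each of case, small1, small2 and the x axis of bookend, either way round below 0.08 rad and x of case in the frame of bookend between -0.0645 and -0.057 m and y of case in the frame of bookend between -0.02 and 0.02 m and x of small1 in the frame of bookend above -0.0155 m and x of small2 in the frame of bookend above -0.0395 m and y of small1 in the frame of bookend between -0.02 and 0.02 m and y of small2 in the frame of bookend between -0.02 and 0.02 m and linear speed of case below 0.03 m/s); the robot touches nothing.
It fails at once if the large case falls flat (angle between case's own z axis and vertical above 1.1 rad).
It fails at once if a small case falls over (leans more than 25 degrees) (angle between any of small1, small2's own z axis and vertical above 0.44 rad).
It fails at once if something presses on the bookend with more than 45 N (contact force between bookend and anything else above 45 N).
It fails at once if the large case is pressed on a small case with more than 45 N (contact force between case and small2 above 45 N).
It fails at once if the film can or the roll of tape is moved more than 20 mm (distance of any of film_can, tape_roll from where it was at the start of the episode above 0.02 m).
It also fails if it takes over 45 s, if anything falls off the work surface, if the arm or the gripper's body presses on something with over 40 N, if the wrist force passes 120 N, or if a joint passes its speed limit or range.

### The arm

A 6-joint arm with a two-finger parallel gripper is mounted at the origin on the work surface. World frame = base frame: x ahead of the robot, y to its left, z up, the work surface at z = 0. Lengths are in mm, angles in degrees, forces in N, time in s.
With the tool pointing down it reaches from about 350 to 850 mm from the base axis. Payload 8.1 kg.
Tool frame: the origin (TCP) lies midway between the tips of the shut fingers; the grasp point (between the pads) lies 19 mm behind it; z points along the fingers, y is the line along which they close (so a half turn about z gives the same grasp; the last joint's range is limited). The gripper opens to 85 mm and grips with 20 to 120 N. Pads are 22 mm wide; open, the fingers measure 114 mm over their backs; the gripper's body (76 mm by 85 mm) begins 54 mm behind the grasp point. The pads swing forward as they close: fully open they stand 13 mm farther back than shut.
Start: joints at [-80.925, 7.471, 85.268, -0, 87.261, -4.893], TCP at [144.855, -582.256, 231.292] pointing down, gripper open.
Joint ranges: [-169.43, 169.43], [-51.17, 129.36], [1.28, 143.12], [-76.62, 256.62], [0, 156.53], [-152.29, 152.29]. Speed limits (degrees/s): [136.94, 136.94, 159.86, 180, 180, 180].

### API

Orientations are given as [roll, pitch, yaw] about the fixed x, y, z axes, in that order (R = Rz(yaw) Ry(pitch) Rx(roll)).
In Python, from bench import sensors, optics, r gives the robot as it stands.
- The arm moves only by the tool apply_moves, never from a script. Its argument "targets" is a list of rows, each a list of 7 numbers: the shift along the tool's x, y, z in mm, then the turn, a rotation vector about the tool's x, y, z in rad, then the closure, from 0 (fully open) to 1 (shut). In form: [[x, y, z, wx, wy, wz, claw], ...]. A call has 1 to 20 rows; each row shifts and turns the commanded pose from where the row before left it, along the tool's axes as they then stand; what a row does not reach is not made up. A row lasts 1/8 s, in which the tool goes at most 62.5 mm and 10.7 degrees, less where a joint would pass 70% of its speed; a pose out of reach is approached as far as the arm can. A call is refused whole if a number of a shift passes 62.5 or a number of a turn 0.188, either way. A call with a gripper value outside its range is refused whole. The fingers move at their own pace and stop on an object; "force" is the grip in N (left out, the last holds). Time passes only in rows, so rows that do not move let the fingers close. It gives the time, the measured TCP pose, the force, the opening and the grip force at its end, in the units of the state.
- sensors.sense(): the state, without advancing time (a new reading comes with each control period).
- optics.snapshot(name): name is "side" or "top"; returns the picture (384x512x3 uint8, red, green, blue); there is no depth.
- optics.get_calibration(name): a dict with "camera_matrix" (3x3 intrinsics, pixels), "dist_coeffs" ([k1, k2, p1, p2, k3] as OpenCV has them; the pictures are not rectified), "pose" (4x4, takes a point from camera to world coordinates). Camera axes: x right, y down, z forward; pixel columns grow to the right and rows downward; lengths in mm; the calibration is good to about 2 mm. A picture is of the moment at which its call begins. get_calibration takes no time and is no camera call.
- r.hand_in(): hands the job in; it is judged then, once.
The state is a dict: "time": time; "joint_pos": joint angles; "qd": joint speeds; "joint_efforts": joint torques, N m; "tool_pos": TCP position; "tcp_rot": TCP orientation; "ft_force": force on the tool from outside, world axes, zero at the start; "wrist_torque": the same for the moment, N m; "finger_gap": finger opening in mm; "grip_force": force on a finger pad.
Only numpy, scipy, OpenCV 4.12 (cv2) and the standard library are available. Lean on these libraries where they do the work, as an engineer would, in place of code of your own. Each camera call takes 0.05 s, during which the arm holds its last target. There are 200 camera calls.

## Working session

There is one attempt and no reset: what is moved stays moved. The work goes in short steps, Python scripts to look and compute and a tool call to move; the robot and the scene stay as the last step left them, time stands still between calls to the robot, and variables do not carry over. Pictures are saved under pics/ and viewed, at most 10 in all, crops included, and the job is handed in when it is done.

Besides the shell and the picture viewer there is one more tool, called as name(argument=value, ...) on one line, values as JSON. apply_moves: Moves the arm, as the interface text tells. Its arguments: {"type":"object","properties":{"targets":{"type":"array"},"force":{"type":"number"}},"required":["targets"]}

```bash
mkdir -p pics; python3 - <<'E'
from bench import sensors, optics, r
import cv2
for n in ("side","top"):
    im=optics.snapshot(n); cv2.imwrite(f"pics/{n}0.png",cv2.cvtColor(im,cv2.COLOR_RGB2BGR))
    c=optics.get_calibration(n); print(n,c)
s=sensors.sense(); print(s)
E
```

```text
side {'camera_matrix': array([[399.08393134,   0.        , 255.7896706 ],
       [  0.        , 399.08393134, 190.24823072],
       [  0.        ,   0.        ,   1.        ]]), 'dist_coeffs': array([-0.10182719,  0.        ,  0.        ,  0.        ,  0.        ]), 'pose': array([[ 9.92493080e-01, -7.40010151e-02,  9.73721551e-02,
         4.80078660e+02],
       [-1.21823723e-01, -6.68444136e-01,  7.33717532e-01,
        -5.99414824e+02],
       [ 1.07920039e-02, -7.40071812e-01, -6.72441258e-01,
         6.40397611e+02],
       [ 0.00000000e+00,  0.00000000e+00,  0.00000000e+00,
         1.00000000e+00]])}
top {'camera_matrix': array([[456.41313378,   0.        , 260.47581333],
       [  0.        , 456.41313378, 188.25849787],
       [  0.        ,   0.        ,   1.        ]]), 'dist_coeffs': array([-0.12203673,  0.        ,  0.        ,  0.        ,  0.        ]), 'pose': array([[ 1.90203649e-02, -9.97988287e-01,  6.04781276e-02,
         5.09625330e+02],
       [-9.99665162e-01, -2.00440196e-02, -1.63646057e-02,
         8.24148097e+00],
       [ 1.75439095e-02, -6.01466165e-02, -9.98035368e-01,
         1.13340489e+03],
       [ 0.00000000e+00,  0.00000000e+00,  0.00000000e+00,
         1.00000000e+00]])}
{'time': 0.1, 'joint_pos': array([-8.09247202e+01,  7.51165239e+00,  8.53227590e+01, -4.56925558e-04,
        8.72622349e+01, -4.89241143e+00]), 'qd': array([ 0.04496025, -0.10550897, -0.13653923,  0.03040201,  0.05000925,
        0.00417804]), 'joint_efforts': array([ 1.79053509e-04, -5.70949924e+01, -5.01943624e+01, -3.06178372e-04,
        8.15498934e-03,  4.38513712e-05]), 'tool_pos': array([ 144.77162883, -581.76056297,  230.34294403]), 'tcp_rot': array([-1.79903667e+02, -7.78776295e-03,  1.39677069e+01]), 'ft_force': array([ 0.16871856, -0.98674092,  0.03827575]), 'wrist_torque': array([-0.02589547, -0.03096818,  0.03288329]), 'grip_force': 0.0, 'finger_gap': 85.41454871491041}
```

View pics/side0.png

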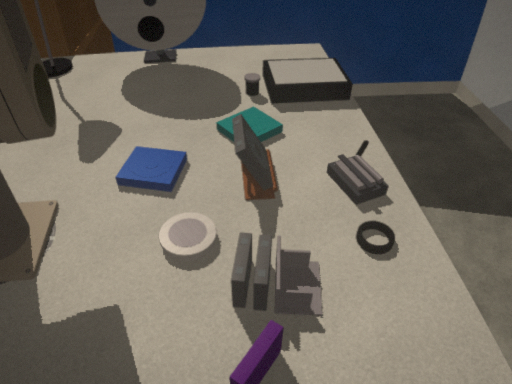

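View pics/top0.png

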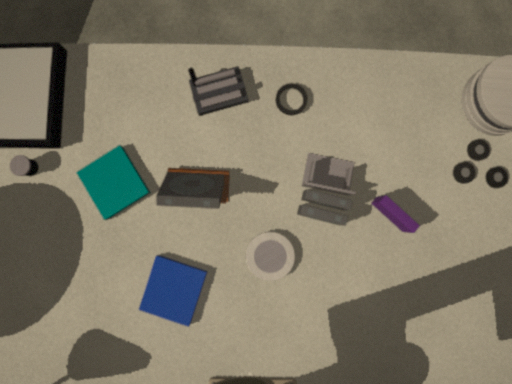

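The side view shows the case on the stand near (255,160), the row near (265,270) with the bookend at (295,275), the can at (188,236) and the tape at (375,237). In the top view the case is near (193,188), the row near (326,195), the can at (270,256) and the tape at (292,98). I'll enlarge these areas.

```bash
python3 - <<'E'
import cv2, numpy as np
t=cv2.imread("pics/top0.png"); s=cv2.imread("pics/side0.png")
def crop(im,x,y,w,h,k):
    c=cv2.resize(im[y:y+h,x:x+w],None,fx=k,fy=k,interpolation=cv2.INTER_CUBIC)
    c=cv2.convertScaleAbs(c,alpha=1.5,beta=10)
    for i in range(0,w,10): cv2.line(c,(i*k,0),(i*k,6 if i%50 else 14),(0,0,255),1)
    for i in range(0,h,10): cv2.line(c,(0,i*k),(6 if i%50 else 14,i*k),(0,0,255),1)
    return c
# top: case 150..240,160..220 ; row 290..370,145..230
a=crop(t,150,145,100,75,8); b=crop(t,280,145,100,85,8); 
c=crop(s,220,105,80,100,6); d=crop(s,220,220,120,100,6)
cv2.imwrite("pics/a.png",a[:600]); cv2.imwrite("pics/b.png",b[:600])
cv2.imwrite("pics/d.png",d); cv2.imwrite("pics/c.png",c)
E
```

```text
(no output)
```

View pics/a.png

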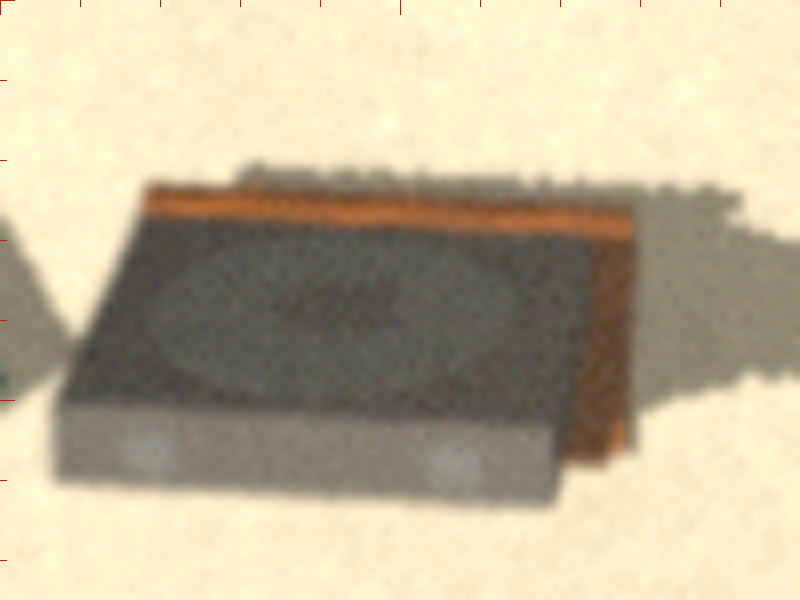

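View pics/b.png

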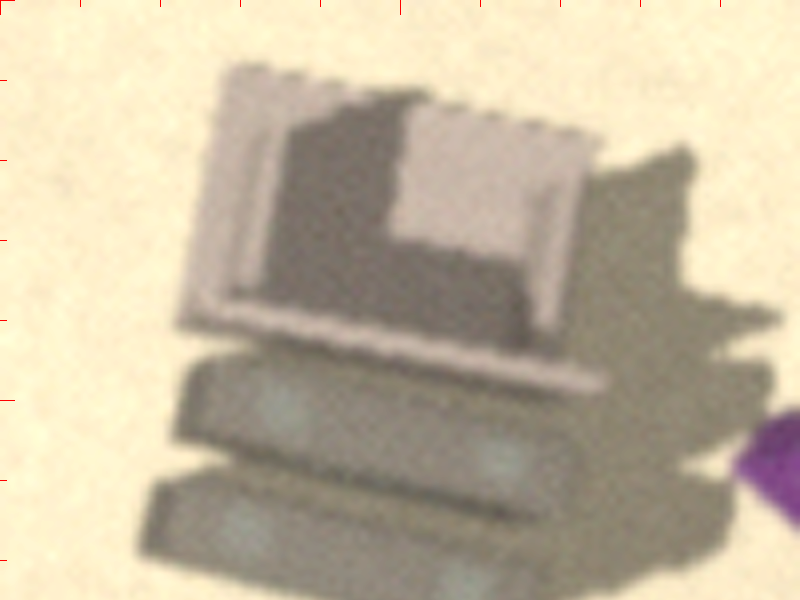

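View pics/c.png

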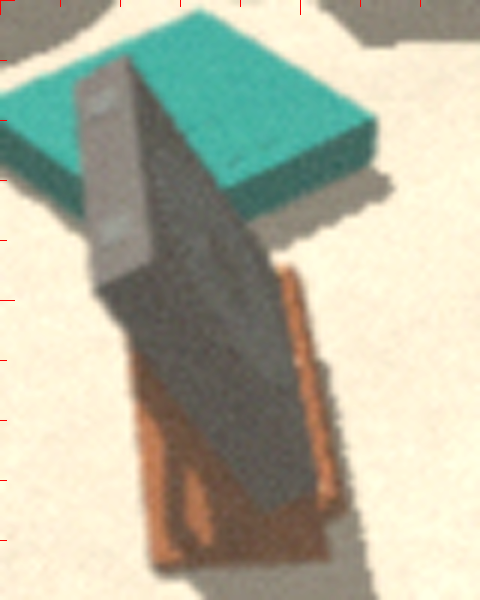

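View pics/d.png

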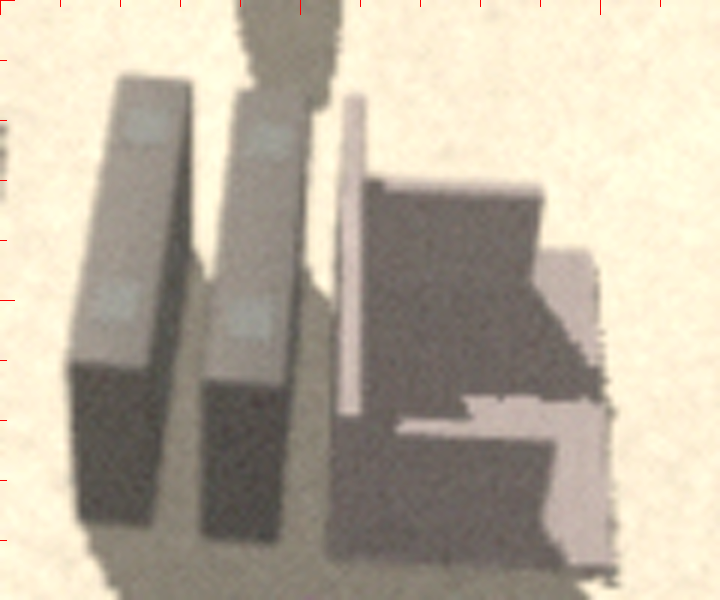

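The crops give sharp corners. In a.png the case's top edge face runs from (62,402) to (558,425), with its lower side from (55,482) to (553,506). In c.png the same face has corners (128,57), (75,85), (155,262) and (97,292). d.png shows the top faces of both small cases and the top of the bookend plate clearly. I'll fit poses to these points.

```bash
cat > fit.py <<'E'
from bench import optics
import cv2, numpy as np
from scipy.optimize import least_squares
from scipy.spatial.transform import Rotation as R
C={n:optics.get_calibration(n) for n in("side","top")}
def proj(n,P):
    c=C[n]; T=np.linalg.inv(c["pose"])
    p,_=cv2.projectPoints(np.atleast_2d(P).astype(float),cv2.Rodrigues(T[:3,:3])[0],T[:3,3],c["camera_matrix"],c["dist_coeffs"])
    return p[:,0]
def fit(obs,p0,model):
    f=lambda p:np.concatenate([(proj(n,model(p,np.array([l])))[0]-np.array(px)) for n,l,px in obs])
    s=least_squares(f,p0,loss="soft_l1",x_scale=[1,1,1,.01,.01][:len(p0)])
    return s.x,f(s.x).reshape(-1,2)
E
cat > m0.py <<'E'
from fit import *
np.set_printoptions(precision=2,suppress=True)
A=lambda u,v:(150+u/8-.45,145+v/8-.45); B=lambda u,v:(280+u/8-.45,145+v/8-.45)
Cc=lambda u,v:(220+u/6-.4,105+v/6-.4); D=lambda u,v:(220+u/6-.4,220+v/6-.4)
# case: params x,y,z,yaw,tilt
mc=lambda p,l:R.from_euler("ZY",[p[3],p[4]]).apply(l)+p[:3]
h=np.array([13,70,65.])
def L(h,*s): return h*np.array(s)
obs=[("top",L(h,1,1,1),A(62,402)),("top",L(h,1,-1,1),A(558,425)),("top",L(h,-1,1,1),A(55,482)),("top",L(h,-1,-1,1),A(553,506)),
("side",L(h,1,1,1),Cc(128,57)),("side",L(h,-1,1,1),Cc(75,85)),("side",L(h,1,-1,1),Cc(155,262)),("side",L(h,-1,-1,1),Cc(97,292)),("side",L(h,-1,-1,-1),Cc(265,513))]
x,e=fit(obs,[500,150,80,0,-.52],mc); print("case",x,np.degrees(x[3:]));print(e.T)
mu=lambda p,l:R.from_euler("Z",p[3]).apply(l)+[p[0],p[1],p[2]]
h=np.array([12,55,42.])
for nm,ob in dict(
 small2=[("side",L(h,-1,1,1),D(122,75)),("side",L(h,1,1,1),D(190,82)),("side",L(h,1,-1,1),D(150,367)),("side",L(h,-1,-1,1),D(68,363)),("side",L(h,-1,-1,-1),D(80,522)),("side",L(h,1,-1,-1),D(152,526))],
 small1=[("side",L(h,-1,1,1),D(238,88)),("side",L(h,1,1,1),D(312,95)),("side",L(h,1,-1,1),D(285,384)),("side",L(h,-1,-1,1),D(202,380)),("side",L(h,-1,-1,-1),D(202,535)),("side",L(h,1,-1,-1),D(278,542))]).items():
    m=lambda p,l:R.from_euler("Z",p[2]).apply(l)+[p[0],p[1],42]
    x,e=fit(ob,[500,-150,0],m); print(nm,x,np.degrees(x[2]));print(e.T)
ob=[("side",[0,60,78],D(343,95)),("side",[0,-60,78],D(338,413)),("side",[6,60,78],D(364,97)),("side",[6,-60,78],D(361,415)),("side",[0,-60,0],D(328,560)),
("top",[3,60,78],B(195,308)),("top",[3,-60,78],B(605,383))]
m=lambda p,l:R.from_euler("Z",p[2]).apply(l)+[p[0],p[1],0]
for o in (ob,ob[:5]):
    x,e=fit(o,[500,-150,0],m); print("bookend",x,np.degrees(x[2]));print(e.T)
# rays on plane
def plane(n,px,z):
    c=C[n];q=cv2.undistortPoints(np.array([[px]],float),c["camera_matrix"],c["dist_coeffs"])[0,0]
    d=c["pose"][:3,:3]@[q[0],q[1],1];o=c["pose"][:3,3];return o+d*(z-o[2])/d[2]
print("can",plane("side",(188,236),20),plane("top",(270,256),20)); print("tape",plane("top",(292,98),15))
E
python3 m0.py
```

```text
case [570.54 150.45  76.22  -0.03  -0.52] [ -1.45 -29.79]
[[-1.7   0.12 -0.17  0.67  0.29 -0.2   0.37 -0.49  0.31]
 [-0.17 -0.11  0.28  0.22 -0.6  -0.21 -0.03  0.4   0.93]]
small2 [ 515.76 -157.6    -0.22] -12.764903590063875
[[-0.68  0.79  0.37 -0.25 -0.69  0.43]
 [-1.01 -1.11  0.51 -0.14  0.21  0.82]]
small1 [ 552.   -167.1    -0.22] -12.464017021635033
[[-0.24  0.33  0.41 -0.17 -0.45  0.11]
 [-1.   -1.15  0.32 -0.25  0.67  0.69]]
bookend [ 575.51 -171.15   68.95] 3950.3214683910683
[[ 0.    0.16 -0.29 -0.05 -0.21  1.14  0.12]
 [-1.07  0.23 -1.27  0.05  0.26 -0.33 -0.04]]
bookend [ 575.62 -171.61   31.24] 1790.161234375911
[[ 0.19  0.17 -0.11 -0.05 -0.2 ]
 [-0.89  0.45 -1.08  0.28  0.48]]
can [414.35 -45.96  20.  ] [412.67 -36.3   20.  ]
tape [805.14 -84.65  15.  ]
```

```bash
cat >> m0.py <<'E'
mc2=lambda p,l:R.from_euler("ZY",[p[2],-np.pi/6]).apply(l)+[p[0],p[1],78.8]
x,e=fit(obs[1:],[570,150,0],mc2); print("CASE",x,np.degrees(x[2]));print(e.T)
E
python3 m0.py | grep -A2 CASE
cat > plan.py <<'E'
from bench import sensors
import numpy as np
from scipy.spatial.transform import Rotation as R
np.set_printoptions(precision=4,suppress=True)
def cur():
    s=sensors.sense(); return np.array(s["tool_pos"]),R.from_euler("xyz",s["tcp_rot"],degrees=True),s
def plan(p0,R0,p1,R1,n,claw):
    w=(R0.inv()*R1).as_rotvec(); d=(np.array(p1)-p0)/n; out=[]; Rk=R0; st=R.from_rotvec(np.round(w/n,3))
    for k in range(n):
        out.append([round(float(v),1) for v in Rk.inv().apply(d)]+[round(float(v),3) for v in w/n]+[claw]); Rk=Rk*st
    print(n,"rows |d|",np.linalg.norm(d),"turn",np.degrees(np.linalg.norm(w/n))); print(out)
def tool(case_yaw,tilt):  # tool pointing along -case z, y along case x
    Rc=R.from_euler("ZY",[case_yaw,tilt],degrees=True).as_matrix()
    return R.from_matrix(np.column_stack([Rc[:,1],Rc[:,0],-Rc[:,2]])),Rc
E
python3 - <<'E'
from plan import *
p,r0,s=cur()
Rt,Rc=tool(-1.5,-30); Rd,_=tool(-1.5,0)
c=np.array([570.5,150.5,78.8]); pre=c+Rc[:,2]*(33+90); g=c+Rc[:,2]*33
print("pre",pre,"grasp",g)
w1=np.array([420,-250,300.])
plan(p,r0,w1,R.from_euler("xyz",[180,0,50],degrees=True),9,0)
plan(w1,R.from_euler("xyz",[180,0,50],degrees=True),pre,Rt,11,0)
E
```

```text
CASE [570.67 149.63  -0.03] -1.546987650612335
[[ 0.39 -0.06  0.92  0.32 -0.18  0.29 -0.56  0.5 ]
 [-0.04  0.24  0.28 -1.34 -0.91 -0.76 -0.29  0.33]]
pre [509.0211 152.1099 185.3211] grasp [554.0057 150.9319 107.3788]
9 rows |d| 48.51725324895061 turn 4.003601323490365
[[38.6, -28.4, -7.7, -0.0, -0.0, -0.07, 0], [40.5, -25.6, -7.7, -0.0, -0.0, -0.07, 0], [42.2, -22.7, -7.7, -0.0, -0.0, -0.07, 0], [43.6, -19.7, -7.7, -0.0, -0.0, -0.07, 0], [44.9, -16.6, -7.7, -0.0, -0.0, -0.07, 0], [46.0, -13.5, -7.7, -0.0, -0.0, -0.07, 0], [46.8, -10.2, -7.7, -0.0, -0.0, -0.07, 0], [47.4, -6.9, -7.7, -0.0, -0.0, -0.07, 0], [47.8, -3.6, -7.7, -0.0, -0.0, -0.07, 0]]
11 rows |d| 38.864923276488966 turn 4.405083647950915
[[33.2, -17.3, 10.4, -0.046, 0.016, -0.06, 0], [34.0, -15.8, 10.2, -0.046, 0.016, -0.06, 0], [34.8, -14.2, 10.1, -0.046, 0.016, -0.06, 0], [35.4, -12.5, 10.0, -0.046, 0.016, -0.06, 0], [35.9, -10.8, 10.0, -0.046, 0.016, -0.06, 0], [36.4, -9.1, 10.2, -0.046, 0.016, -0.06, 0], [36.7, -7.4, 10.4, -0.046, 0.016, -0.06, 0], [36.9, -5.7, 10.7, -0.046, 0.016, -0.06, 0], [37.1, -4.0, 11.0, -0.046, 0.016, -0.06, 0], [37.1, -2.2, 11.5, -0.046, 0.016, -0.06, 0], [37.0, -0.6, 12.0, -0.046, 0.016, -0.06, 0]]
```

apply_moves(targets=[[38.6,-28.4,-7.7,0,0,-0.07,0],[40.5,-25.6,-7.7,0,0,-0.07,0],[42.2,-22.7,-7.7,0,0,-0.07,0],[43.6,-19.7,-7.7,0,0,-0.07,0],[44.9,-16.6,-7.7,0,0,-0.07,0],[46,-13.5,-7.7,0,0,-0.07,0],[46.8,-10.2,-7.7,0,0,-0.07,0],[47.4,-6.9,-7.7,0,0,-0.07,0],[47.8,-3.6,-7.7,0,0,-0.07,0]], force=60)

```text
time: 1.23
tool_pos: [420.8, -249.0, 300.5]
tcp_rot: [-180.0, 0.0, 50.2]
ft_force: [1.5, -0.4, -1.4]
finger_gap: 85.3
grip_force: 0.0
```

apply_moves(targets=[[33.2,-17.3,10.4,-0.046,0.016,-0.06,0],[34,-15.8,10.2,-0.046,0.016,-0.06,0],[34.8,-14.2,10.1,-0.046,0.016,-0.06,0],[35.4,-12.5,10,-0.046,0.016,-0.06,0],[35.9,-10.8,10,-0.046,0.016,-0.06,0],[36.4,-9.1,10.2,-0.046,0.016,-0.06,0],[36.7,-7.4,10.4,-0.046,0.016,-0.06,0],[36.9,-5.7,10.7,-0.046,0.016,-0.06,0],[37.1,-4,11,-0.046,0.016,-0.06,0],[37.1,-2.2,11.5,-0.046,0.016,-0.06,0],[37,-0.6,12,-0.046,0.016,-0.06,0],[0,0,0,0,0,0,0],[0,0,0,0,0,0,0]])

```text
time: 2.85
tool_pos: [508.3, 151.7, 185.6]
tcp_rot: [149.9, 0.1, 88.8]
ft_force: [-0.6, -0.1, -0.2]
finger_gap: 85.5
grip_force: 0.0
```

```bash
cat > state.py <<'E'
from plan import *
p,r0,s=cur(); print(s["time"],p,s["tcp_rot"],s["ft_force"],s["wrist_torque"],s["finger_gap"],s["grip_force"],np.array(s["joint_pos"]))
E
python3 - <<'E'
exec(open('state.py').read())
Rt,Rc=tool(-1.5,-30); c=np.array([570.6,150,78.8]); plan(p,r0,c+Rc[:,2]*33,Rt,6,0)
E
```

```text
2.85 [508.3296 151.6769 185.6461] [149.936    0.1101  88.7693] [-0.6236 -0.1108 -0.2076] [-0.0079  0.1972 -0.0063] 85.53105494751513 0.0 [ 17.4775 -29.5384 127.5214 -11.5889  53.8737  23.1778]
6 rows |d| 15.113241649111147 turn 0.049658825846880535
[[-0.0, 0.1, 15.1, 0.0, -0.0, 0.001, 0], [-0.0, 0.1, 15.1, 0.0, -0.0, 0.001, 0], [-0.0, 0.1, 15.1, 0.0, -0.0, 0.001, 0], [-0.0, 0.1, 15.1, 0.0, -0.0, 0.001, 0], [-0.0, 0.1, 15.1, 0.0, -0.0, 0.001, 0], [-0.0, 0.1, 15.1, 0.0, -0.0, 0.001, 0]]
```

apply_moves(targets=[[0,0.3,20,0,0,0,0],[0,0.3,20,0,0,0,0],[0,0.3,20,0,0,0,0],[0,0.3,15,0,0,0,0],[0,0.3,10,0,0,0,0],[0,0,5,0,0,0,0],[0,0,0,0,0,0,0]])

```text
time: 3.72
tool_pos: [555.2, 150.4, 108.9]
tcp_rot: [149.9, 0.1, 88.7]
ft_force: [0.0, 0.9, 0.0]
finger_gap: 85.3
grip_force: 0.0
```

apply_moves(targets=[[0,0,0,0,0,0,0.3],[0,0,0,0,0,0,0.5],[0,0,0,0,0,0,0.6],[0,0,0,0,0,0,0.7],[0,0,0,0,0,0,0.8],[0,0,0,0,0,0,0.9],[0,0,0,0,0,0,1],[0,0,0,0,0,0,1],[0,0,0,0,0,0,1]], force=60)

```text
time: 4.85
tool_pos: [554.4, 150.8, 108.7]
tcp_rot: [150.0, 0.1, 88.7]
ft_force: [-10.0, 0.0, 7.5]
finger_gap: 25.2
grip_force: 58.3
```

apply_moves(targets=[[0,0,-3,0,0,0,1],[0,0.3,-5,0,0,0,1],[0,0.7,-8,0,0,0,1],[0,2,-10,0,0,0,1],[0,2,-15,0,0,0,1],[0,2,-20,0,0,0,1],[0,0,0,0,0,0,1]])

```text
time: 5.72
tool_pos: [531.6, 151.9, 168.2]
tcp_rot: [149.6, 0.0, 88.8]
ft_force: [-0.2, -0.1, -2.1]
finger_gap: 25.0
grip_force: 59.9
```

```bash
python3 - <<'E'
exec(open('state.py').read())
Rd,_=tool(-1.5,0); Rf,Rb=tool(-9.7,0)
b=np.array([575.5,-171.3,0])
w=np.array([500,120,235.]); 
plan(p,r0,w,Rd,6,1)
tgt=b+Rb@[-96,0,0]+[0,0,65+33+60]; print(tgt)
over=tgt+[0,0,67]
plan(w,Rd,over,Rf,12,1)
from bench import optics; import cv2
cv2.imwrite("pics/lift.png",cv2.resize(cv2.cvtColor(optics.snapshot("side"),cv2.COLOR_RGB2BGR)[40:240,180:380],None,fx=3,fy=3))
E
```

```text
5.725 [531.6122 151.8848 168.2264] [149.6129   0.0098  88.7894] [-0.15   -0.1259 -2.08  ] [-0.0201  0.5101  0.038 ] 25.000353947441518 59.93732571601868 [ 16.444  -24.458  126.0091 -11.5908  49.8386  22.8828]
6 rows |d| 13.410901072971908 turn 5.064745059923476
[[-5.4, 1.2, -12.2, 0.088, -0.0, 0.001, 1], [-5.4, 0.1, -12.3, 0.088, -0.0, 0.001, 1], [-5.4, -1.0, -12.2, 0.088, -0.0, 0.001, 1], [-5.4, -2.0, -12.1, 0.088, -0.0, 0.001, 1], [-5.4, -3.1, -11.9, 0.088, -0.0, 0.001, 1], [-5.4, -4.1, -11.6, 0.088, -0.0, 0.001, 1]]
[ 480.8725 -155.125   158.    ]
12 rows |d| 22.997529895858325 turn 0.6833333333333331
[[-23.0, -1.0, 0.8, 0.0, 0.0, 0.012, 1], [-23.0, -0.7, 0.8, 0.0, 0.0, 0.012, 1], [-23.0, -0.4, 0.8, 0.0, 0.0, 0.012, 1], [-23.0, -0.2, 0.8, 0.0, 0.0, 0.012, 1], [-23.0, 0.1, 0.8, 0.0, 0.0, 0.012, 1], [-23.0, 0.4, 0.8, 0.0, 0.0, 0.012, 1], [-23.0, 0.7, 0.8, 0.0, 0.0, 0.012, 1], [-23.0, 0.9, 0.8, 0.0, 0.0, 0.012, 1], [-23.0, 1.2, 0.8, 0.0, 0.0, 0.012, 1], [-22.9, 1.5, 0.8, 0.0, 0.0, 0.012, 1], [-22.9, 1.8, 0.8, 0.0, 0.0, 0.012, 1], [-22.9, 2.0, 0.8, 0.0, 0.0, 0.012, 1]]
```

View pics/lift.png

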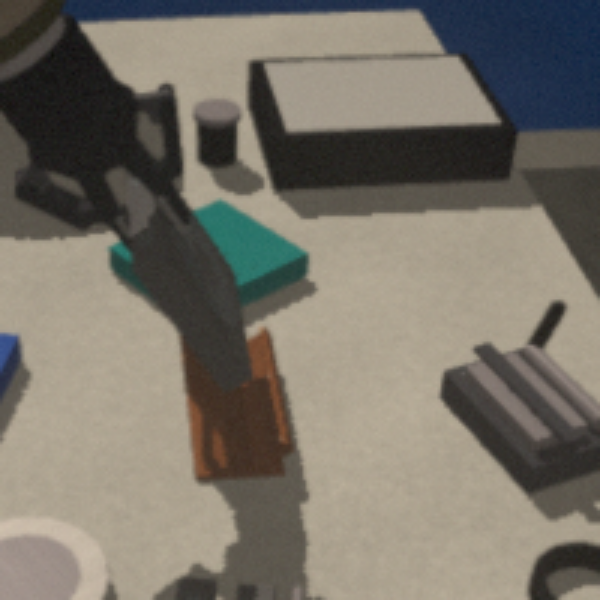

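The case is held by its top edge, centred between the fingers near (140,200) in the crop, and clear of the stand with no twist. Next I right it and carry it to the row.

apply_moves(targets=[[-5.4,1.2,-12.2,0.088,0,0.001,1],[-5.4,0.1,-12.3,0.088,0,0.001,1],[-5.4,-1,-12.2,0.088,0,0.001,1],[-5.4,-2,-12.1,0.088,0,0.001,1],[-5.4,-3.1,-11.9,0.088,0,0.001,1],[-5.4,-4.1,-11.6,0.088,0,0.001,1]])

```text
time: 6.52
tool_pos: [499.3, 119.4, 231.8]
tcp_rot: [-179.7, 0.0, 88.4]
ft_force: [-0.2, 0.3, -3.0]
finger_gap: 24.9
grip_force: 60.5
```

apply_moves(targets=[[-10,-1,0.8,0,0,0.012,1],[-23,-0.7,0.8,0,0,0.012,1],[-23,-0.4,0.8,0,0,0.012,1],[-23,-0.2,0.8,0,0,0.012,1],[-23,0.1,0.8,0,0,0.012,1],[-23,0.4,0.8,0,0,0.012,1],[-23,0.7,0.8,0,0,0.012,1],[-23,0.9,0.8,0,0,0.012,1],[-23,1.2,0.8,0,0,0.012,1],[-23,1.5,0.8,0,0,0.012,1],[-23,1.8,0.8,0,0,0.012,1],[-23,2,0.8,0,0,0.012,1],[-13,0,0,0,0,0,1],[0,0,0,0,0,0,1],[0,0,0,0,0,0,1]])

```text
time: 8.4
tool_pos: [477.8, -155.1, 222.4]
tcp_rot: [-179.9, 0.0, 80.2]
ft_force: [0.1, -0.0, -2.6]
finger_gap: 25.1
grip_force: 60.9
```

```bash
python3 - <<'E'
exec(open('state.py').read())
Rf,Rb=tool(-9.7,0); b=np.array([575.5,-171.3,0])
plan(p,r0,b+Rb@[-94,0,0]+[0,0,98+12],Rf,8,1)
from bench import optics; import cv2
i=[cv2.cvtColor(optics.snapshot(n),cv2.COLOR_RGB2BGR) for n in("side","top")]
cv2.imwrite("pics/over.png",np.hstack([cv2.resize(i[0][130:330,160:360],(400,400)),cv2.resize(i[1][120:260,250:390],(400,400))]))
E
```

```text
8.4 [ 477.8286 -155.1329  222.3556] [-179.8853    0.0057   80.2039] [ 0.0788 -0.0399 -2.6381] [-0.0193 -0.0387  0.0037] 25.112536235259125 60.86496591567993 [-23.8118  -7.4455 101.1193  -0.0334  86.4361 -14.0135]
8 rows |d| 14.058499648524126 turn 0.01872282693584564
[[0.1, 0.7, 14.0, -0.0, 0.0, -0.0, 1], [0.1, 0.7, 14.0, -0.0, 0.0, -0.0, 1], [0.1, 0.7, 14.0, -0.0, 0.0, -0.0, 1], [0.1, 0.7, 14.0, -0.0, 0.0, -0.0, 1], [0.1, 0.7, 14.0, -0.0, 0.0, -0.0, 1], [0.1, 0.7, 14.0, -0.0, 0.0, -0.0, 1], [0.1, 0.7, 14.0, -0.0, 0.0, -0.0, 1], [0.1, 0.7, 14.0, -0.0, 0.0, -0.0, 1]]
```

View pics/over.png

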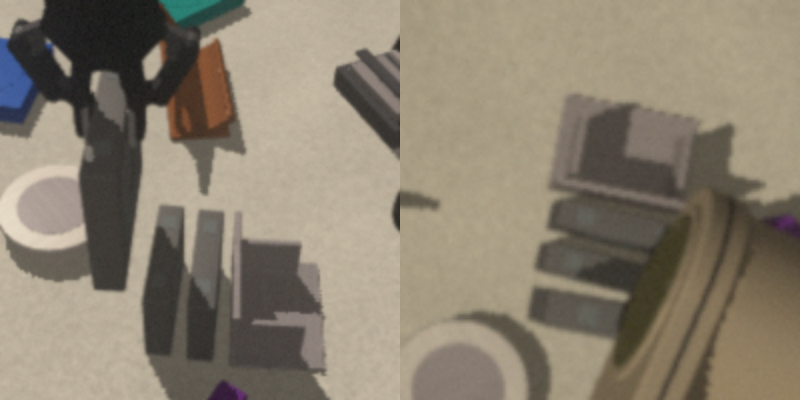

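The case hangs upright and square in front of the row. In the top view its bottom edge is at about (580,310), clear of small2 and of the can.

apply_moves(targets=[[0,0.6,10,0,0,0,1],[0,0.6,16,0,0,0,1],[0,0.6,20,0,0,0,1],[0,0.6,20,0,0,0,1],[0,0.6,18,0,0,0,1],[0,0.6,14,0,0,0,1],[0,0,10,0,0,0,1],[0,0,5,0,0,0,1],[0,0,0,0,0,0,1],[0,0,0,0,0,0,1]])

```text
time: 9.75
tool_pos: [481.7, -156.6, 110.3]
tcp_rot: [-179.9, 0.0, 80.2]
ft_force: [-0.2, -0.9, -2.3]
finger_gap: 25.1
grip_force: 60.8
```

apply_moves(targets=[[0,0,3,0,0,0,1],[0,0,2,0,0,0,1],[0,0,2,0,0,0,1],[0,0,0,0,0,0,1],[0,0,0,0,0,0,1]])

```text
time: 10.38
tool_pos: [481.1, -156.3, 102.5]
tcp_rot: [-179.9, 0.0, 80.2]
ft_force: [-0.2, 0.3, -2.7]
finger_gap: 25.4
grip_force: 60.8
```

apply_moves(targets=[[0,0,1,0,0,0,1],[0,0,1,0,0,0,1],[0,0,1,0,0,0,1],[0,0,0,0,0,0,1]])

```text
time: 10.88
tool_pos: [481.0, -156.3, 99.4]
tcp_rot: [-179.9, 0.0, 80.2]
ft_force: [-0.5, -0.0, -3.3]
finger_gap: 25.2
grip_force: 60.8
```

apply_moves(targets=[[0,0,1,0,0,0,1],[0,0,0,0,0,0,1],[0,0,0,0,0,0,1]])

```text
time: 11.25
tool_pos: [481.3, -156.6, 99.1]
tcp_rot: [-179.9, 0.0, 80.2]
ft_force: [-2.1, -0.3, 4.8]
finger_gap: 25.2
grip_force: 61.8
```

apply_moves(targets=[[0,0,-0.7,0,0,0,1],[0,1,0,0,0,0,1],[0,2,0,0,0,0,1],[0,2,0,0,0,0,1],[0,2,0,0,0,0,1],[0,2,0,0,0,0,1],[0,2,0,0,0,0,1],[0,2,0,0,0,0,1],[0,2,0,0,0,0,1],[0,2,0,0,0,0,1],[0,2,0,0,0,0,1],[0,1,0,0,0,0,1],[0,0,0,0,0,0,1]])

```text
time: 12.88
tool_pos: [501.0, -159.8, 99.2]
tcp_rot: [-179.9, 0.0, 80.2]
ft_force: [-0.7, 0.9, -2.7]
finger_gap: 25.2
grip_force: 60.9
```

apply_moves(targets=[[0,1.5,0,0,0,0,1],[0,1.5,0,0,0,0,1],[0,1.5,0,0,0,0,1],[0,1.5,0,0,0,0,1],[0,0,0,0,0,0,1]])

```text
time: 13.5
tool_pos: [506.9, -160.8, 99.1]
tcp_rot: [-179.9, 0.0, 80.2]
ft_force: [-1.4, 0.2, -1.5]
finger_gap: 25.6
grip_force: 61.1
```

apply_moves(targets=[[0,1,0,0,0,0,1],[0,1,0,0,0,0,1],[0,1,0,0,0,0,1],[0,1,0,0,0,0,1],[0,0.7,0,0,0,0,1],[0,0,0,0,0,0,1]])

```text
time: 14.25
tool_pos: [511.5, -161.6, 99.1]
tcp_rot: [-179.9, 0.0, 80.2]
ft_force: [-1.7, 0.1, -3.1]
finger_gap: 25.2
grip_force: 60.9
```

apply_moves(targets=[[0,0.7,0,0,0,0,1],[0,0.7,0,0,0,0,1],[0,0,0,0,0,0,1]])

```text
time: 14.62
tool_pos: [512.9, -161.8, 99.1]
tcp_rot: [-179.9, 0.0, 80.2]
ft_force: [-1.2, 1.3, -3.5]
finger_gap: 25.1
grip_force: 60.8
```

apply_moves(targets=[[0,0.7,0,0,0,0,1],[0,0.7,0,0,0,0,1],[0,0,0,0,0,0,1]])

```text
time: 15.0
tool_pos: [514.2, -162.1, 99.2]
tcp_rot: [-179.9, 0.0, 80.2]
ft_force: [-0.3, 0.2, -2.8]
finger_gap: 25.0
grip_force: 60.8
```

apply_moves(targets=[[0,0.5,0,0,0,0,1],[0,0.5,0,0,0,0,1],[0,0,0,0,0,0,1]])

```text
time: 15.38
tool_pos: [515.2, -162.3, 99.2]
tcp_rot: [-179.9, 0.0, 80.2]
ft_force: [-1.1, 0.0, -3.1]
finger_gap: 25.1
grip_force: 60.8
```

apply_moves(targets=[[0,0.5,0,0,0,0,1],[0,0.3,0,0,0,0,1],[0,0,0,0,0,0,1]])

```text
time: 15.75
tool_pos: [515.6, -162.3, 99.1]
tcp_rot: [-179.8, 0.0, 80.2]
ft_force: [-5.3, 0.5, 0.8]
finger_gap: 25.2
grip_force: 61.3
```

apply_moves(targets=[[0,0.4,0,0,0,0,1],[0,0.3,0,0,0,0,1],[0,0,0,0,0,0,1]])

```text
time: 16.12
tool_pos: [515.7, -162.3, 99.1]
tcp_rot: [-179.8, 0.0, 80.2]
ft_force: [-8.0, 0.7, 2.9]
finger_gap: 25.1
grip_force: 61.6
```

apply_moves(targets=[[0,0.4,0,0,0,0,1],[0,0.2,0,0,0,0,1],[0,0,0,0,0,0,1]])

```text
time: 16.5
tool_pos: [515.8, -162.3, 99.1]
tcp_rot: [-179.7, 0.0, 80.2]
ft_force: [-11.7, 2.9, 5.7]
finger_gap: 25.3
grip_force: 62.0
```

apply_moves(targets=[[0,-0.4,0.3,0,0,0,1],[0,-0.2,0,0,0,0,1],[0,0,0,0,0,0,1]], force=20)

```text
time: 16.88
tool_pos: [515.8, -162.3, 99.0]
tcp_rot: [-179.8, 0.0, 80.2]
ft_force: [-8.9, 0.7, 4.7]
finger_gap: 25.2
grip_force: 62.0
```

apply_moves(targets=[[0,0,0,0,0,0,0.65],[0,0,0,0,0,0,0.6],[0,0,0,0,0,0,0.5],[0,0,0,0,0,0,0.4],[0,0,0,0,0,0,0.3],[0,0,0,0,0,0,0.3],[0,0,0,0,0,0,0.3]])

```text
time: 17.75
tool_pos: [516.6, -162.5, 98.8]
tcp_rot: [-179.9, 0.0, 80.2]
ft_force: [-0.6, 0.7, 0.0]
finger_gap: 59.7
grip_force: 0.0
```

apply_moves(targets=[[0,0,-8,0,0,0,0.3],[0,0,-12,0,0,0,0.3],[0,0,-20,0,0,0,0.3],[0,0,-30,0,0,0,0.3],[0,-15,-40,0,0,0,0.3],[0,-50,-30,0,0,0,0.3],[0,-50,-20,0,0,0,0.3],[0,0,0,0,0,0,0.3],[0,0,0,0,0,0,0.3]])

```text
time: 18.88
tool_pos: [404.1, -143.1, 260.1]
tcp_rot: [180.0, 0.1, 80.2]
ft_force: [0.0, 0.2, -0.1]
finger_gap: 60.0
grip_force: 0.0
```

```bash
python3 - <<'E'
from bench import optics; import cv2, numpy as np
i=cv2.cvtColor(optics.snapshot("side"),cv2.COLOR_RGB2BGR)
cv2.imwrite("pics/rel_full.png",i)
cv2.imwrite("pics/rel.png",cv2.convertScaleAbs(cv2.resize(i[200:330,200:340],None,fx=4.5,fy=4.5,interpolation=cv2.INTER_CUBIC),alpha=1.5,beta=10))
E
```

```text
(no output)
```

View pics/rel.png

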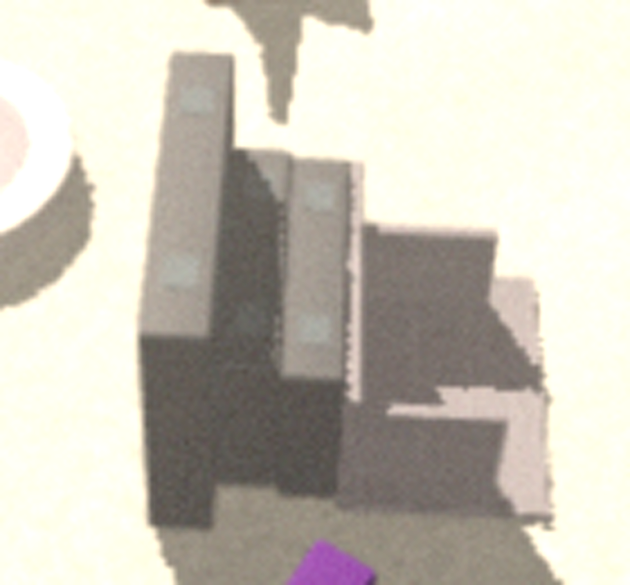

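```bash
python3 - <<'E'
from fit import *
np.set_printoptions(precision=2,suppress=True)
G=lambda u,v:(200+u/4.5-.4,200+v/4.5-.4)
b=np.array([575.5,-171.3]);a=np.radians(-9.7)
def go(nm,h,pts):
    h=np.array(h,float);m=lambda p,l:R.from_euler("ZY",[p[2],p[3]]).apply(l)+[p[0],p[1],h[2]]
    x,e=fit([("side",h*np.array(s),G(*q)) for s,q in pts],[515,-160,-.17,0.],lambda p,l:m(p,l))
    d=x[:2]-b;print(nm,"bookend xy",d@[np.cos(a),np.sin(a)],d@[-np.sin(a),np.cos(a)],"yaw rel",np.degrees(x[2]-a),"tilt",np.degrees(x[3]));print(e.T)
go("case",[13,70,65],[((-1,1,1),(172,53)),((1,1,1),(233,55)),((1,-1,1),(212,335)),((-1,-1,1),(140,333)),((-1,-1,-1),(152,523)),((1,-1,-1),(212,526))])
go("small1",[12,55,42],[((-1,1,1),(292,158)),((1,1,1),(350,160)),((1,-1,1),(347,379)),((-1,-1,1),(280,376)),((-1,-1,-1),(278,493)),((1,-1,-1),(337,496))])
E
```

```text
case bookend xy -60.49480821136522 -0.754312915562075 yaw rel 0.09048917585415218 tilt 0.08895890104189767
[[-0.38  0.45  0.35 -0.37 -0.64  0.58]
 [-1.68 -1.53  0.17 -0.17  0.82  0.87]]
small1 bookend xy -11.12550935458346 0.6214174704692826 yaw rel -0.32324479906804093 tilt -0.31464796205188567
[[ 0.01  0.06 -0.21  0.21 -0.11  0.06]
 [-1.18 -1.08  0.02  0.03  0.77  0.73]]
```

```bash
python3 -c "
from bench import r
print(r.hand_in())"
```

```text
the job is handed in; nothing more can be done
None
```

The large case now stands upright, square and centred at the open end of the row, and all three cases are snug against the bookend. I handed the job in at about 19 s with no verdict returned. My final camera fit puts the large case at x = -60.5 mm and y = -0.8 mm in the bookend frame, tilted about 0.1°. The highest push force I read was about 12 N.

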